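# Drive the worn bushing out of a stock-trolley wheel

### The job

Take the orange-handled ejector rod from its wooden rack and use it to press the brass bushing down out of the white and red trolley wheel, all the way until it bottoms in the cup below, pushing slowly and gently: never load the wheel or bushing with more than 35 N, and do not try to force the rod down where there is no hole. Then put the rod back in its rack, standing upright with its collar down on the wood, let go, and leave the jars and the tin alone.

Things in the scene. Friction and masses are not known exactly. Their poses are not given: they have to be found in the camera images.
- rod: Ejector rod, 160 to 260 g, stands tip down in the rack. Origin: centre of the tip's end face; z runs up the rod to the handle. Steel shank 14 mm across, from the tip to 62 mm, its lowest 4 mm tapered to 10 mm across; dark collar 34 mm across from 62 to 68 mm; orange square handle 22 x 22 mm (sides along the rod's x and y) from 68 to 128 mm.
- rack: Fixed wooden block 80 x 80 x 75 mm with one hole through it from top to bottom. Origin: centre of its underside, on the table; z up. With the collar resting on the block's top the rod's tip is 13 mm above the table.
- rack_hole0 (a point): Centre of the mouth of the rack's hole, 75 mm above the table, at the middle of the block; hole 18 mm across, mouth bevelled 3 mm.
- clamp: Fixed blue and grey stand, 150 mm along its x, 200 mm along its y; origin: centre of its underside; z up. Two blue jaws, tops 72 mm above the table, run along its y and tightly hold a trolley wheel (75 mm, white nylon, red tread) lying flat midway between them (clamp x = 0). Its upper face, flat, is 78 mm above the table, its underside 46 mm; its rubber-lined ledges yield 1 mm per 15 N pressed down.
- wheel_line (a point): Point 78 mm above the clamp's origin, level with the wheel's upper face; axes as the clamp's. The wheel's centre lies on the line through it along y, anywhere from -30 to +30 mm: this is not reported and must be seen or felt. At the wheel's centre is a vertical bore 22 mm across, right through, ringed by thin grey. The bushing sits inside it; an aluminium cup below receives it.
- bushing (a joint): How far the top of the brass bushing (20 mm across, 20 mm long, closed enough for the rod to push on it) lies below the wheel's upper face, m. It starts 0.006 to 0.011 m down, has left the wheel at 0.034 and bottoms rigidly in the cup at 0.038. It moves only down the bore when pushed, stays where it is left, and resists with 12 N plus 0.3 N for each mm/s of speed.
- jar_red: Loose pickle jar with a red cap, 68 mm across, 120 mm tall, 500 g; origin at the centre of its underside. Leave alone.
- jar_green: Loose pickle jar with a green cap, 68 mm across, 120 mm tall, 500 g; origin at the centre of its underside. Leave alone.
- tin: Loose food tin with a blue label, 72 mm across, 100 mm tall, 450 g; origin at the centre of its underside. Leave alone.
Not all that is in view belongs to the job. Of the things that look like the rack, the largest one is meant. What is shaped like the rod but blue or pink is not meant.

How it is judged (in metres and radians):
On the way, in this order (a step that is already met when the one before it is completed fails the run):
1. the rod is drawn out of its rack ((z of rod in the frame of rack above 0.08 m or horizontal distance between rod and rack_hole0 above 0.06 m)), for 0.1 s.
2. the rod, in the bore, has pushed the bushing out of the wheel (past 34 mm) (value of joint bushing above 0.034 m and z of rod in the frame of clamp below 0.05 m and horizontal distance between rod and clamp below 0.045 m), for 0.1 s.
At the end, for the whole second after the job is handed in: The bushing's top is more than 34 mm below the wheel's upper face (out of the wheel, in the cup), and the rod stands at rest in the rack: tip within 6 mm of the hole's axis and lower than 18 mm above the table (collar within 5 mm of the wood), leaning less than 0.12 rad (value of joint bushing above 0.034 m and horizontal distance between rod and rack_hole0 below 0.006 m and z of rod in the frame of rack below 0.018 m and angle between rod's own z axis and vertical below 0.12 rad and linear speed of rod below 0.02 m/s); the robot touches nothing.
It fails at once if the rod loads the wheel, bushing or clamp with more than 35 N (contact force between rod and clamp above 35 N).
It fails at once if the gripper or arm presses on the wheel, bushing or clamp with more than 35 N (contact force between any of the fingers, the arm and clamp above 35 N).
It fails at once if the red-capped jar is shifted more than 15 mm or tipped (distance of jar_red from where it was at the start of the episode above 0.015 m or angle between jar_red's own z axis and vertical above 0.3 rad).
It fails at once if the green-capped jar is shifted more than 15 mm or tipped (distance of jar_green from where it was at the start of the episode above 0.015 m or angle between jar_green's own z axis and vertical above 0.3 rad).
It fails at once if the tin is shifted more than 15 mm or tipped (distance of tin from where it was at the start of the episode above 0.015 m or angle between tin's own z axis and vertical above 0.3 rad).
It also fails if it takes over 72 s, if anything falls off the work surface, if the arm or the gripper's body presses on something with over 40 N, if the wrist force passes 120 N, or if a joint passes its speed limit or range.

### The arm

A 7-joint arm with a two-finger parallel gripper is mounted at the origin on the work surface. World frame = base frame: x ahead of the robot, y to its left, z up, the work surface at z = 0. Lengths are in mm, angles in rad, forces in N, time in s.
With the tool pointing down it reaches from about 400 to 875 mm from the base axis. Payload 4.4 kg.
Tool frame: the origin (TCP) lies at the very end of the fingers, on their centre line; the grasp point (between the pads) lies 19 mm behind it; z points along the fingers, y is the line along which they close (so a half turn about z gives the same grasp; the last joint's range is limited). The gripper opens to 85 mm and grips with 20 to 120 N. Pads are 22 mm wide; open, the fingers measure 114 mm over their backs; the gripper's body (76 mm by 85 mm) begins 54 mm behind the grasp point. The pads swing forward as they close: fully open they stand 13 mm farther back than shut.
Start: joints at [-1.182, 0.628, 0.038, 1.517, -0.027, 0.996, -0.02], TCP at [285.513, 583.952, 231.313] pointing down, gripper open.
Joint ranges: [-3.06, 3.06], [-0.37, 2.12], [-1.25, 1.32], [0.18, 2.47], [-1.1, 4.24], [0.23, 1.98], [-2.94, 2.94]. Speed limits (rad/s): [2.57, 2.57, 3.14, 3.14, 3.14, 3.14, 3.14].

### API

Orientations are given as [roll, pitch, yaw] about the fixed x, y, z axes, in that order (R = Rz(yaw) Ry(pitch) Rx(roll)).
In Python, from cell import sensors, get_image, camera_params, order gives the robot as it stands.
- The arm moves only by the shell command python3 -m inch 'ROWS' [OPENING]. ROWS is JSON, a list that holds one entry, the list of rows, each a list of 4 numbers: the shift along the tool's x, y, z in cm, then the turn about the tool's z in degrees. A call has 1 to 8 rows; each row is the pose to reach, as a shift and turn from the pose commanded when the call began, along the tool's axes at that moment; what a row does not reach only later rows make up. A row lasts 1/12 s, in which the tool goes at most 41.7 mm and 7.16 degrees, less where a joint would pass 70% of its speed; a pose out of reach is approached as far as the arm can. A call with a gripper value outside its range is refused whole. OPENING is the finger opening in cm, from 0 to 8.54, set as the call begins (- or left out, the last holds). The fingers move at their own pace and stop on an object; the grip force is fixed at half the most. Time passes only in rows, so rows that repeat a pose let the fingers close. It gives the time, the measured TCP pose, the force, the opening and the grip force at its end, in the units of the state.
- sensors.read_state(): the state, without advancing time (a new reading comes with each control period).
- get_image(name): name is "scene" or "top" or "wrist"; returns the picture (480x640x3 uint8, blue, green, red); there is no depth.
- camera_params(name): a dict with "mtx" (3x3 intrinsics, pixels), "rvec" (rotation vector, rad) and "tvec" (3), from world to camera coordinates, as OpenCV has them. Camera axes: x right, y down, z forward; pixel columns grow to the right and rows downward; lengths in mm; the calibration is good to about 2 mm. A picture is of the moment at which its call begins: read the wrist's pose just before it. camera_params takes no time and is no camera call; for the wrist camera it gives the pose at the moment of the call.
- order.finish_job(): hands the job in; it is judged then, once.
The state is a dict: "clock": time; "qpos": joint angles; "qd": joint speeds; "tau": joint torques, N m; "eef_pos": TCP position; "tool_rot": TCP orientation; "force": force on the tool from outside, world axes, zero at the start; "torque": the same for the moment, N m; "width": finger opening in mm; "gripper_force": force on a finger pad.
Only numpy, scipy, OpenCV 4.12 (cv2) and the standard library are available. Lean on these libraries where they do the work, as an engineer would, in place of code of your own. Each camera call takes 0.05 s, during which the arm holds its last target. There are 200 camera calls.

## Working session

There is one attempt and no reset: what is moved stays moved. The work goes in short steps, Python scripts to look and compute and a shell command to move; the robot and the scene stay as the last step left them, time stands still between calls to the robot, and variables do not carry over. Pictures are saved under pics/ and viewed, at most 12 in all, crops included, and the job is handed in when it is done.

```bash
ls; mkdir -p pics; python3 - <<'E'
from cell import sensors,get_image,camera_params
import cv2
s=sensors.read_state();print({k:s[k] for k in('clock','eef_pos','tool_rot','force','width')})
for n in('scene','top'):
    im=get_image(n);cv2.imwrite(f'pics/{n}0.png',im);print(camera_params(n))
E
```

```text
pics
{'clock': 0.0, 'eef_pos': array([285.21629066, 583.38694909, 230.36487298]), 'tool_rot': array([-3.13965381e+00,  2.63867809e-05,  2.68684304e+00]), 'force': array([-0.02041033,  0.31998985,  0.0468743 ]), 'width': 85.60012803334848}
{'mtx': array([[461.58146756,   0.        , 314.47644411],
       [  0.        , 461.58146756, 249.16847733],
       [  0.        ,   0.        ,   1.        ]]), 'rvec': array([ 1.43803188,  1.87881789, -0.99083302]), 'tvec': array([ 146.19016192, -283.83959834, 1385.77079534])}
{'mtx': array([[533.88730779,   0.        , 320.92322241],
       [  0.        , 533.88730779, 243.21365156],
       [  0.        ,   0.        ,   1.        ]]), 'rvec': array([ 1.96423689, -2.26258827,  0.22444723]), 'tvec': array([  99.57393665,  634.04653318, 1024.75436763])}
```

View pics/scene0.png

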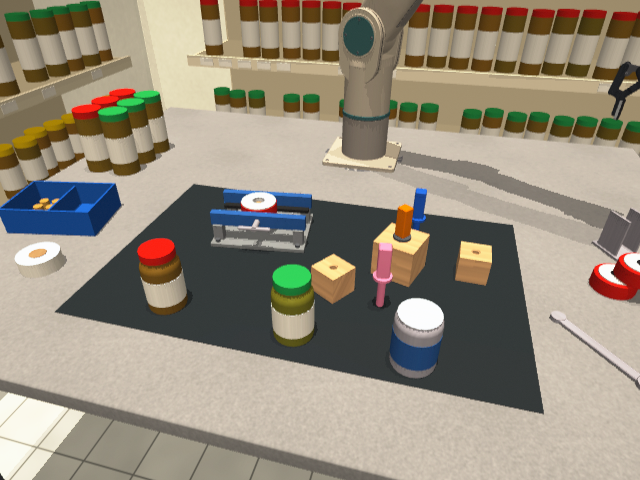

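View pics/top0.png

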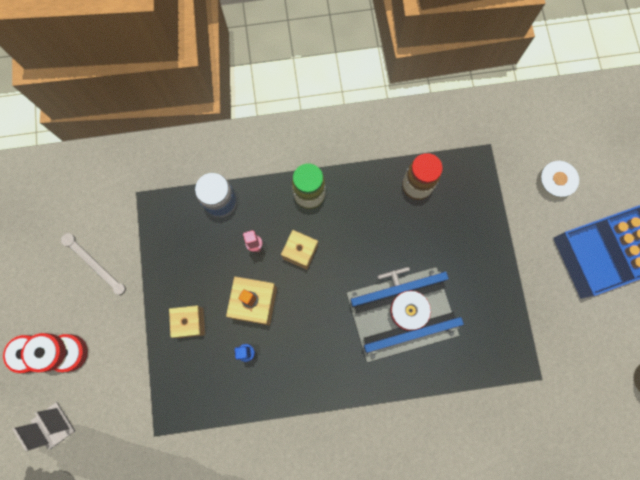

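The scene view shows the orange-handled rod in the largest block (403,250). The smaller blocks at (333,278) and (475,262) and the blue (420,200) and pink (383,275) rods are decoys. In the top view the target rack is at (250,300), with blocks at (299,249) and (184,322) being smaller; the wheel is in the clamp at (411,310). Next I'll measure these and take one enlarged crop to confirm.

```bash
cat > h.py <<'E'
import numpy as np,cv2
from cell import sensors,get_image,camera_params
def ray(cp,uv):
    R,_=cv2.Rodrigues(cp['rvec']);t=np.ravel(cp['tvec'])
    p=cv2.undistortPoints(np.float64(uv).reshape(-1,1,2),cp['mtx'],None).reshape(-1,2)
    return -R.T@t,np.c_[p,np.ones(len(p))]@R
def onz(cp,uv,z):
    c,d=ray(cp,uv);return c+d*((z-c[2])/d[:,2])[:,None]
def blobs(im,lo,hi,amin=60):
    m=cv2.inRange(cv2.cvtColor(im,cv2.COLOR_BGR2HSV),lo,hi)
    m=cv2.morphologyEx(m,cv2.MORPH_CLOSE,np.ones((3,3)))
    cs,_=cv2.findContours(m,cv2.RETR_EXTERNAL,cv2.CHAIN_APPROX_NONE)
    return sorted([c for c in cs if cv2.contourArea(c)>amin],key=cv2.contourArea,reverse=True)
def rz(s,d):  # world shift -> tool axes (cm)
    from scipy.spatial.transform import Rotation as Ro
    return Ro.from_euler('xyz',s['tool_rot']).inv().apply(d)/10
E
python3 - <<'E'
from h import *
im=cv2.imread('pics/top0.png');cp=camera_params('top')
def show(n,lo,hi,z,amin=60,box=None):
    for c in blobs(im,lo,hi,amin):
        (u,v),sz,a=cv2.minAreaRect(c)
        if box and not(box[0]<u<box[1] and box[2]<v<box[3]):continue
        bp=cv2.boxPoints(((u,v),sz,a)); w=onz(cp,bp,z)
        e=[w[1]-w[0],w[2]-w[1]]
        print(n,round(u),round(v),'ctr',w.mean(0).round(1),'sides',[round(np.linalg.norm(x),1) for x in e],'yaw',[round(np.degrees(np.arctan2(x[1],x[0])),1) for x in e])
B=(140,540,150,430)
show('wood',(10,40,120),(30,190,255),75,200,(150,330,200,350))
show('orange',(5,200,120),(16,255,255),141,30,(200,300,260,330))
show('bluejaw',(100,150,60),(120,255,255),72,300,B)
show('white',(0,0,190),(180,50,255),78,150,B)
show('brass',(12,90,60),(35,255,255),70,10,(380,440,280,340))
show('red',(0,180,120),(5,255,255),78,15,B)
show('green',(50,150,60),(70,255,255),120,100,B)
print('cam',ray(cp,[[320,240]])[0])
a=cv2.resize(im[250:350,200:300],None,fx=4,fy=4,interpolation=2)
b=cv2.resize(im[260:360,360:460],None,fx=4,fy=4,interpolation=2)
cv2.imwrite('pics/c1.png',np.hstack([a,b]))
E
```

```text
wood 250 300 ctr [547.  164.9  75. ] sides [np.float64(84.5), np.float64(84.9)] yaw [np.float64(-16.9), np.float64(-108.9)]
wood 184 321 ctr [523.1 298.   75. ] sides [np.float64(60.3), np.float64(59.6)] yaw [np.float64(-92.9), np.float64(179.8)]
wood 299 248 ctr [637.3  54.8  75. ] sides [np.float64(60.1), np.float64(59.7)] yaw [np.float64(-30.9), np.float64(-122.5)]
bluejaw 399 289 ctr [ 526.8 -131.5   72. ] sides [np.float64(195.7), np.float64(11.7)] yaw [np.float64(-82.0), np.float64(-174.6)]
bluejaw 413 334 ctr [ 434.8 -144.5   72. ] sides [np.float64(193.7), np.float64(11.8)] yaw [np.float64(-82.3), np.float64(-174.6)]
white 411 310 ctr [ 482.4 -146.1   78. ] sides [np.float64(73.6), np.float64(72.5)] yaw [np.float64(-53.8), np.float64(-144.2)]
white 212 188 ctr [786.1 216.9  78. ] sides [np.float64(64.4), np.float64(64.5)] yaw [np.float64(-98.2), np.float64(174.0)]
brass 410 310 ctr [ 483.1 -147.1   70. ] sides [np.float64(17.8), np.float64(17.7)] yaw [np.float64(-98.1), np.float64(169.9)]
red 427 168 ctr [ 766.9 -230.3   78. ] sides [np.float64(56.9), np.float64(57.8)] yaw [np.float64(-52.6), np.float64(-146.0)]
green 308 178 ctr [764.5  17.3 120. ] sides [np.float64(48.9), np.float64(47.7)] yaw [np.float64(-51.5), np.float64(-144.5)]
cam [ 423.83662607   34.28606227 1131.91804889]
```

View pics/c1.png

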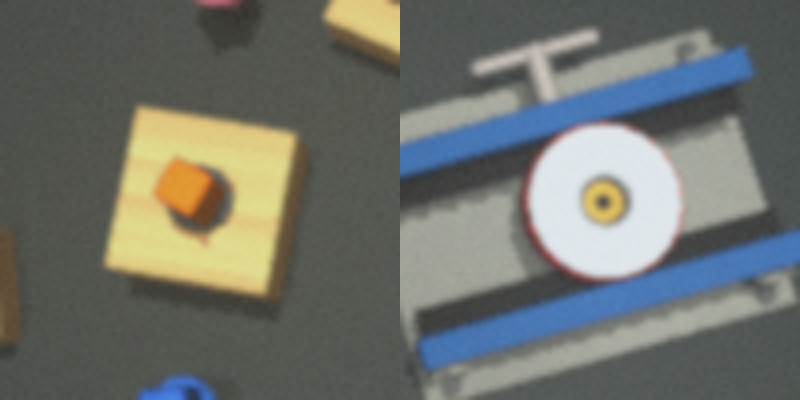

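Confirmed: the orange rod is in the largest block (84 mm measured with its side; the others are 60 mm), with its top face at px (251,300). The wheel bore is at px (411,310). I'll now work out the move to above the rack.

```bash
python3 - <<'E'
from h import *
cp=camera_params('top');s=sensors.read_state()
r=onz(cp,[[251.1,300.1]],75)[0];print('rack',r,'bore',onz(cp,[[411.2,310]],78)[0],'blue',onz(cp,[[245,352]],60)[0],'pink',onz(cp,[[253,241]],60)[0])
d=r-s['eef_pos'];d[2]=245-s['eef_pos'][2];print('shift',rz(s,d))
c=camera_params('wrist');print('wristcam in tool', rz(s,ray(c,[[320,240]])[0]-s['eef_pos']), rz(s,ray(c,[[320,240]])[1][0])*10)
E
```

```text
rack [545.3328319  162.65533937  75.        ] bore [ 481.52278487 -146.88671568   78.        ] blue [447.28623839 187.99796408  60.        ] pink [666.97542938 146.81466018  60.        ]
shift [-41.85015243 -26.38006359  -1.40507921]
wristcam in tool [  8.08150045  -0.11139024 -14.2045737 ] [-0.30533775  0.00768832  0.95230427]
```

```bash
python3 -m inch '[[[-3.5,-2.2,-0.1,0],[-7,-4.4,-0.2,0],[-10.5,-6.6,-0.4,0],[-14,-8.8,-0.5,0],[-17.5,-11,-0.6,0],[-21,-13.2,-0.7,0],[-24.5,-15.4,-0.8,0],[-27.9,-17.6,-0.9,0]]]' 8.5; python3 -m inch '[[[-3.5,-2.2,-0.1,0],[-7,-4.4,-0.2,0],[-10.5,-6.6,-0.4,0],[-13.9,-8.8,-0.5,0],[-13.9,-8.8,-0.5,0],[-13.9,-8.8,-0.5,0]]]'
python3 - <<'E'
from h import *
s=sensors.read_state();cp=camera_params('wrist');im=get_image('wrist');cv2.imwrite('pics/w1.png',im)
for c in blobs(im,(5,180,80),(18,255,255),60):
    r=cv2.minAreaRect(c);bp=cv2.boxPoints(r);w=onz(cp,bp,141);print(r,w.round(1).tolist())
E
```

```text
clock: 0.77
eef_pos: [459.5, 301.2, 240.1]
tool_rot: [-3.141, -0.0, 2.687]
force: [1.2, 0.3, 0.2]
width: 84.8
gripper_force: 0.0
clock: 1.27
eef_pos: [546.2, 159.5, 245.0]
tool_rot: [-3.14, 0.001, 2.68]
force: [-0.5, 1.0, 0.2]
width: 85.2
gripper_force: 0.0
((329.5995788574219, 228.50665283203125), (35.32158660888672, 50.155330657958984), 3.814074993133545) [[549.3, 152.2, 141.0], [522.3, 168.0, 141.0], [532.8, 186.0, 141.0], [560.3, 170.9, 141.0]]
```

View pics/w1.png

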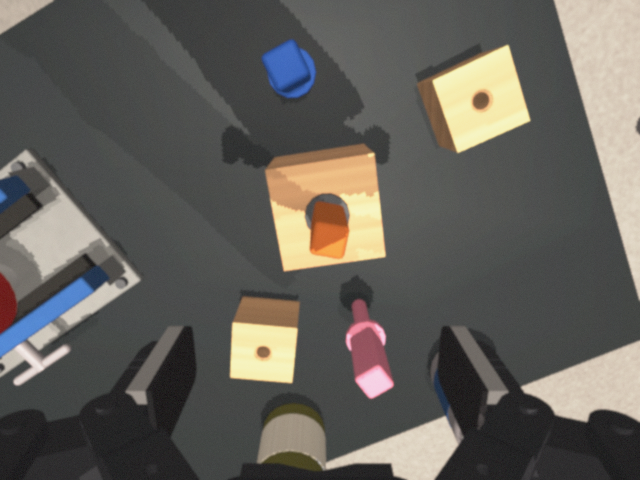

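The wrist view shows the orange handle's top face at about (328,245), tilted a little, with the rack block around it. The fingers are near the bottom. I'll isolate the bright top face to get position and yaw.

```bash
python3 - <<'E'
from h import *
s=sensors.read_state();cp=camera_params('wrist');im=cv2.imread('pics/w1.png');hsv=cv2.cvtColor(im,cv2.COLOR_BGR2HSV)
print(hsv[205:262:6,330].tolist())
for c in blobs(im,(5,180,205),(18,255,255),60):
    r=cv2.minAreaRect(c);w=onz(cp,cv2.boxPoints(r),141);print(r,w.mean(0).round(1))
    e=[w[1]-w[0],w[2]-w[1]];print([(np.linalg.norm(x).round(1),np.degrees(np.arctan2(x[1],x[0])).round(1)) for x in e])
for c in blobs(im,(10,40,150),(30,170,255),3000)[:2]:
    h=cv2.convexHull(c);p=cv2.approxPolyDP(h,8,True).reshape(-1,2);print(p.tolist(),onz(cp,p,75).round(1).tolist())
cv2.imwrite('pics/w1c.png',cv2.resize(im[150:280,255:395],None,fx=4,fy=4,interpolation=2))
E
```

```text
[[11, 187, 139], [10, 183, 141], [11, 191, 140], [10, 192, 159], [10, 193, 206], [11, 193, 206], [11, 192, 208], [16, 175, 246], [16, 176, 246], [21, 96, 246]]
((329.0690002441406, 240.1724090576172), (34.54692459106445, 27.072826385498047), 4.763641834259033) [546.1 168.8 141. ]
[(np.float64(17.2), np.float64(149.1)), (np.float64(20.7), np.float64(58.9))]
[[374, 153], [385, 256], [284, 271], [266, 170]] [[520.8, 218.7, 75.0], [596.7, 194.6, 75.0], [573.2, 118.4, 75.0], [497.3, 143.3, 75.0]]
[[508, 45], [530, 119], [457, 152], [432, 79]] [[495.4, 327.4, 75.0], [547.6, 326.3, 75.0], [546.5, 272.5, 75.0], [492.8, 274.3, 75.0]]
```

View pics/w1c.png

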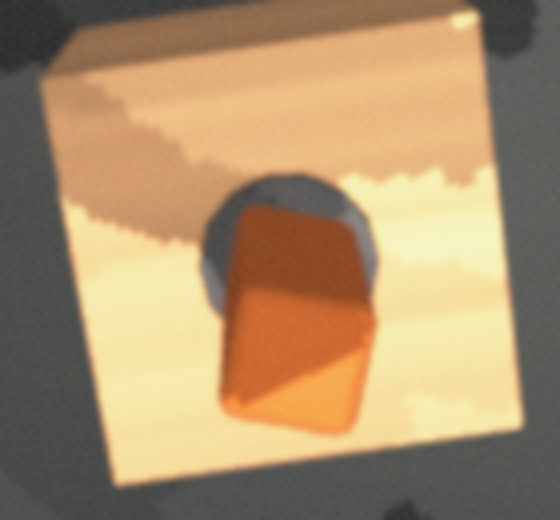

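The crop shows the handle's top face with corners (237,287), (375,315), (352,435), (222,405), and the block's top face with corners (40,78), (482,10), (523,428), (117,487), in crop pixels.

```bash
python3 - <<'E'
from h import *
s=sensors.read_state();cp=camera_params('wrist');o=np.array([255,150])
for q,z in(([(237,287),(375,315),(352,435),(222,405)],141),([(40,78),(482,10),(523,428),(117,487)],75)):
    w=onz(cp,np.array(q)/4+o,z);e=np.roll(w,-1,0)-w
    print(w.mean(0).round(1),np.linalg.norm(e,axis=1).round(1),np.degrees(np.arctan2(e[:,1],e[:,0])).round(1))
    d=w.mean(0)-s['eef_pos'];print('shift',rz(s,d).round(2))
print(s['eef_pos'],np.degrees(s['tool_rot']))
E
```

```text
[546.1 168.8 141. ] [21.1 19.4 20.5 18.8] [  51.9  -35.3 -129.9  146.7]
shift [ 0.18  0.64 10.39]
[547.3 168.9  75. ] [80.8 80.7 80.1 81. ] [  72.5  -18.1 -107.3  162.4]
shift [ 0.07  0.71 16.99]
[545.00659118 162.27766346 244.8646866 ] [-1.79976028e+02 -5.56207018e-02  1.53800210e+02]
```

```bash
python3 -m inch '[[[0.1,0.67,2,6],[0.1,0.67,5,10.4],[0.1,0.67,8.5,10.4],[0.1,0.67,11.5,10.4],[0.1,0.67,11.5,10.4]]]' 8.5
python3 - <<'E'
from h import *
s=sensors.read_state();cp=camera_params('wrist');im=get_image('wrist');cv2.imwrite('pics/w2.png',im)
print(rz(s,np.array([546.5,168.8,0])-s['eef_pos']))
E
```

```text
clock: 1.73
eef_pos: [541.7, 170.8, 124.8]
tool_rot: [-3.133, -0.008, 2.509]
force: [-1.0, -0.2, 0.5]
width: 84.8
gripper_force: 0.0
[-0.60106106  0.2385894  12.47786912]
```

View pics/w2.png

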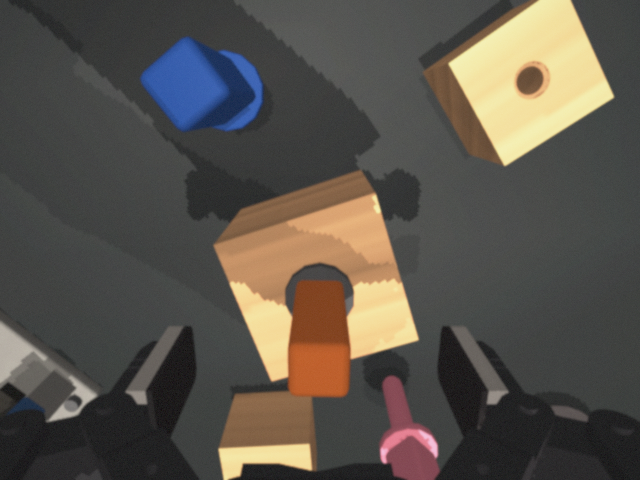

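The handle's top face spans about (289–350, 342–397). It is square with the image and centred between the fingers, and the way down is clear.

```bash
python3 - <<'E'
from h import *
s=sensors.read_state();cp=camera_params('wrist');w=onz(cp,[[319.5,370],[289,397],[350,397],[289,342]],141);print(w,np.linalg.norm(w[1]-w[2]),np.linalg.norm(w[1]-w[3]),s['eef_pos'],rz(s,w[0]-s['eef_pos']))
E
python3 -m inch '[[[0,0,1.5,0],[0,0,3,0],[0,0,3.3,0],[0,0,3.3,0],[0,0,3.3,0]]]' 8.5
```

```text
[[550.77417732 165.76324998 141.        ]
 [553.44873078 150.19374856 141.        ]
 [566.36810116 167.96603797 141.        ]
 [535.55063896 163.89467147 141.        ]] 21.971900276755985 22.540119330506585 [543.70867073 170.95079343 127.69400188] [-0.86983489 -0.00741594 -1.33497117]
clock: 2.2
eef_pos: [547.9, 170.5, 98.9]
tool_rot: [3.14, 0.001, 2.506]
force: [-0.1, -0.8, 0.1]
width: 84.7
gripper_force: 0.0
```

```bash
python3 -m inch '[[[-0.1,0,0.4,0],[-0.15,0,0.5,0],[-0.15,0,0.5,0],[-0.15,0,0.5,0]]]' 8.5; python3 -m inch '[[[0,0,0,0],[0,0,0,0],[0,0,0,0],[0,0,0,0],[0,0,0,0],[0,0,0,0],[0,0,0,0],[0,0,0,0]]]' 0.5;  python3 -m inch '[[[0,0,0,0],[0,0,0,0],[0,0,0,0],[0,0,0,0]]]'
```

```text
clock: 2.53
eef_pos: [548.5, 168.7, 92.6]
tool_rot: [3.141, 0.0, 2.505]
force: [0.7, 0.4, -0.3]
width: 85.1
gripper_force: 0.0
clock: 3.2
eef_pos: [548.3, 168.6, 92.4]
tool_rot: [3.142, 0.0, 2.505]
force: [-0.9, -1.0, 1.7]
width: 21.5
gripper_force: 58.9
clock: 3.53
eef_pos: [548.3, 168.6, 92.4]
tool_rot: [-3.142, 0.0, 2.505]
force: [-0.9, -0.0, 3.0]
width: 21.5
gripper_force: 59.0
```

```bash
python3 -m inch '[[[0,0,-1,0],[0,0,-2.5,0],[0,0,-5,0],[0,0,-8,0],[0,0,-11,0],[0,0,-11.5,0],[0,0,-11.5,0],[0,0,-11.5,0]]]'
python3 - <<'E'
from h import *
s=sensors.read_state();print(s['eef_pos'],s['force'],rz(s,np.array([482,-146.9,207])-s['eef_pos']))
im=get_image('wrist');cv2.imwrite('pics/w3.png',im)
E
```

```text
clock: 4.2
eef_pos: [547.6, 168.8, 206.8]
tool_rot: [-3.141, -0.001, 2.505]
force: [-0.5, 0.1, -2.7]
width: 21.4
gripper_force: 59.1
[547.59206294 168.75078771 206.83860388] [-0.49148179  0.14840193 -2.69747886] [-1.34758182e+01 -2.92878798e+01 -8.22204077e-03]
```

View pics/w3.png

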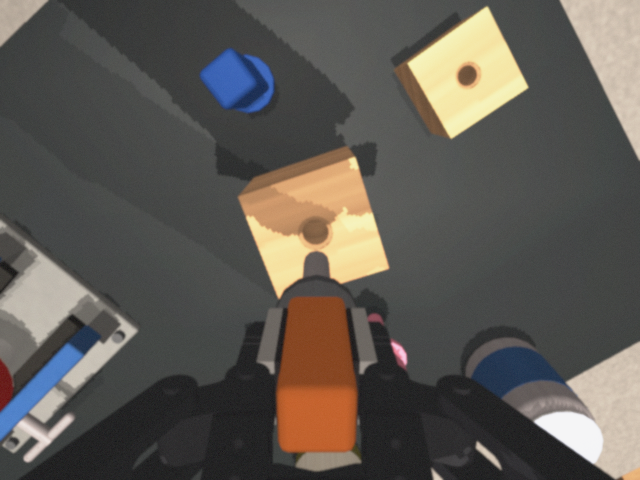

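The rod is out of the rack and held upright by the fingers. The empty hole is at (316,232) and the tip is just below it in the image. The bore measured from the same relative view will cancel the camera bias.

```bash
cat > hole.py <<'E'
from h import *
im=cv2.imread('pics/w3.png');g=cv2.cvtColor(im,cv2.COLOR_BGR2HSV)
print(g[215:252:4,316].tolist());print(g[232,290:344:5].tolist())
cp=camera_params('wrist');s=sensors.read_state()
w=onz(cp,[[316,232]],75)[0];print('hole',w,'minus tcp tool cm',rz(s,w-s['eef_pos']))
E
python3 hole.py
python3 -m inch '[[[-1.5,-3.2,0,0],[-3,-6.5,0,0],[-4.5,-9.7,0,0],[-6,-13,0,0],[-7.5,-16.2,0,0],[-9,-19.5,0,0],[-10.5,-22.8,0,0],[-12,-26,0,0]]]'; python3 -m inch '[[[-1.4,-3.2,0,0],[-1.4,-3.2,0,0],[-1.4,-3.2,0,0],[-1.4,-3.2,0,0],[-1.4,-3.2,0,0],[-1.4,-3.2,0,0]]]'
python3 - <<'E'
from h import *
im=get_image('wrist');cv2.imwrite('pics/w4.png',im);s=sensors.read_state();print(s['eef_pos'],s['tool_rot'],s['force'])
E
```

```text
[[13, 119, 187], [13, 116, 139], [14, 120, 136], [14, 116, 138], [14, 118, 136], [14, 116, 127], [14, 118, 136], [14, 118, 151], [16, 115, 236], [13, 82, 155]]
[[14, 123, 180], [14, 121, 184], [13, 122, 169], [14, 122, 119], [14, 118, 128], [15, 115, 135], [14, 117, 131], [14, 119, 120], [17, 113, 238], [24, 83, 246], [23, 84, 246]]
hole [546.85167007 166.40572638  75.        ] minus tcp tool cm [-0.13130397 -0.15546853 13.10002664]
clock: 4.92
eef_pos: [488.2, -113.1, 205.5]
tool_rot: [-3.14, -0.004, 2.505]
force: [0.4, -0.6, -2.5]
width: 21.2
gripper_force: 59.3
clock: 5.42
eef_pos: [482.7, -144.0, 206.7]
tool_rot: [3.141, -0.001, 2.508]
force: [-0.5, 0.0, -2.5]
width: 21.3
gripper_force: 59.4
[ 482.73043538 -144.19722493  206.89025687] [ 3.14146254e+00 -9.93611014e-04  2.50797317e+00] [-0.11115806 -0.56240742 -2.60829475]
```

View pics/w4.png

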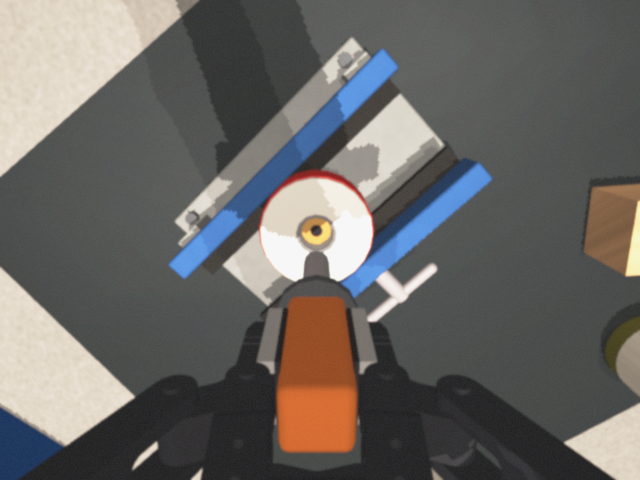

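The bore's grey ring is centred at about (316,231), with the white face around it at (316,229). I'll compare this with the rack-hole offset.

```bash
python3 - <<'E'
from h import *
im=cv2.imread('pics/w4.png');s=sensors.read_state();cp=camera_params('wrist')
m=(cv2.inRange(cv2.cvtColor(im,cv2.COLOR_BGR2HSV),(0,0,160),(180,70,255)));m[:, :250]=0;m[:,385:]=0;m[:170]=0;m[250:]=0
ring=cv2.inRange(cv2.cvtColor(im,cv2.COLOR_BGR2HSV),(0,0,0),(180,255,150));ring[:205]=0;ring[250:]=0;ring[:,:290]=0;ring[:,345:]=0
g=cv2.cvtColor(im,cv2.COLOR_BGR2HSV);print(g[210:252:3,316].tolist());print(g[231,294:342:3].tolist())
hole=np.array([-.131,-.155])
w=onz(cp,[[316,231],[299,231],[334,231]],78);print(w,rz(s,w[0]-s['eef_pos']),rz(s,w[0]-s['eef_pos'])[:2]-hole)
E
```

```text
[[19, 33, 224], [16, 37, 215], [14, 36, 133], [16, 146, 187], [17, 151, 189], [16, 126, 111], [173, 21, 49], [0, 14, 74], [5, 39, 84], [21, 136, 244], [25, 126, 247], [22, 123, 245], [16, 38, 160], [12, 29, 147]]
[[19, 33, 222], [15, 29, 142], [12, 43, 129], [16, 145, 214], [17, 152, 201], [19, 145, 235], [10, 55, 69], [175, 21, 73], [0, 20, 76], [15, 108, 146], [25, 125, 247], [25, 124, 247], [19, 124, 237], [13, 28, 173], [25, 6, 240], [0, 0, 247]]
[[ 481.74787459 -145.34118788   78.        ]
 [ 475.08702602 -154.40808056   78.        ]
 [ 488.80020829 -135.74139705   78.        ]] [-1.35321095e-03 -1.52041944e-01  1.28890110e+01] [0.12964679 0.00295806]
```

```bash
python3 -m inch '[[[0.1,0,1,0],[0.1,0,2.5,0],[0.1,0,3.7,0],[0.1,0,4.1,0],[0.1,0,4.1,0],[0.1,0,4.1,0],[0.1,0,4.1,0]]]'
python3 - <<'E'
from h import *
im=get_image('wrist');cv2.imwrite('pics/w5.png',im[130:370,200:440].repeat(2,0).repeat(2,1));s=sensors.read_state();print(s['eef_pos'],s['tool_rot'],s['force'])
E
```

```text
clock: 6.05
eef_pos: [482.4, -145.1, 166.9]
tool_rot: [3.141, 0.001, 2.506]
force: [0.4, 0.1, -1.0]
width: 21.4
gripper_force: 59.5
[ 482.4058957  -145.14984476  167.01827699] [3.14098804e+00 1.39993971e-03 2.50561388e+00] [-0.23405257 -1.89934184 -2.08097008]
```

View pics/w5.png

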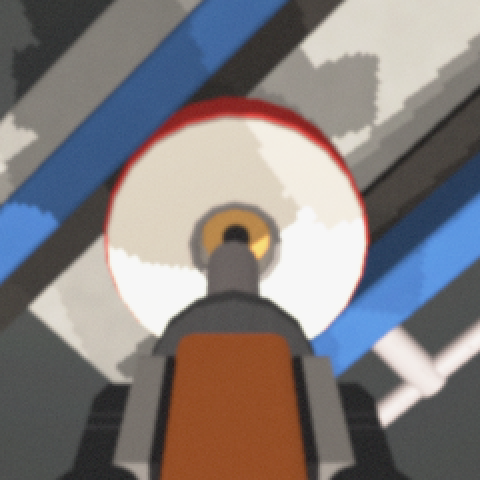

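The tip is at crop (235,250) and the ring at about (235,245), so it is laterally centred. I'll check the depth direction by projection.

```bash
python3 - <<'E'
from h import *
s=sensors.read_state();cp=camera_params('wrist');e=s['eef_pos']
for z in(87.6,78):
    p=cv2.projectPoints(np.float64([[e[0],e[1],z]]),cp['rvec'],cp['tvec'],cp['mtx'],None)[0].ravel();print(z,(p-[200,130])*2)
w=onz(cp,np.array([[235,245]])/2.+[200,130],78)[0];print(w,'ring-tcp',rz(s,w-e))
w=onz(cp,np.array([[234,239]])/2.+[200,130],87.6)[0];print('tip far edge-tcp',rz(s,w-e))
w=onz(cp,np.array([[235,203]])/2.+[200,130],78)[0];print('ring far edge-tcp',rz(s,w-e))
E
```

```text
87.6 [237.13234724 252.88054524]
78 [236.98095959 241.37923699]
[ 482.95453537 -146.25957938   78.        ] ring-tcp [-0.0975898  -0.0620721   8.90193714]
tip far edge-tcp [ 0.41638471 -0.09130284  7.94119882]
ring far edge-tcp [ 1.16010309 -0.06283636  8.90017598]
```

Tip and bore agree within about 1 mm, so I'm descending slowly.

```bash
python3 -m inch '[[[0,0,0.2,0],[0,0,0.4,0],[0,0,0.6,0],[0,0,0.8,0],[0,0,1.0,0],[0,0,1.1,0],[0,0,1.2,0],[0,0,1.3,0]]]'; python3 -m inch '[[[0,0,0.05,0],[0,0,0.1,0],[0,0,0.15,0],[0,0,0.2,0],[0,0,0.25,0],[0,0,0.3,0],[0,0,0.35,0],[0,0,0.4,0]]]'
```

```text
clock: 6.77
eef_pos: [481.7, -145.2, 153.1]
tool_rot: [-3.142, -0.0, 2.505]
force: [-0.4, 0.5, -2.5]
width: 21.1
gripper_force: 59.5
clock: 7.43
eef_pos: [481.8, -145.2, 149.3]
tool_rot: [3.142, -0.0, 2.505]
force: [0.6, -0.4, -2.2]
width: 21.5
gripper_force: 59.5
```

```bash
python3 -m inch '[[[0,0,0.06,0],[0,0,0.12,0],[0,0,0.18,0],[0,0,0.24,0],[0,0,0.3,0],[0,0,0.36,0],[0,0,0.42,0],[0,0,0.48,0]]]'
```

```text
clock: 8.1
eef_pos: [482.1, -145.4, 145.8]
tool_rot: [3.141, 0.001, 2.505]
force: [-0.9, 0.6, 12.4]
width: 21.9
gripper_force: 61.0
```

```bash
python3 -m inch '[[[0,0,0.06,0],[0,0,0.12,0],[0,0,0.18,0],[0,0,0.24,0],[0,0,0.3,0],[0,0,0.36,0],[0,0,0.42,0],[0,0,0.48,0]]]';  python3 -m inch '[[[0,0,0.08,0],[0,0,0.16,0],[0,0,0.24,0],[0,0,0.32,0],[0,0,0.4,0],[0,0,0.48,0],[0,0,0.56,0],[0,0,0.64,0]]]'
```

```text
clock: 8.77
eef_pos: [482.1, -145.3, 141.0]
tool_rot: [3.141, 0.001, 2.505]
force: [-3.2, 0.7, 12.6]
width: 21.4
gripper_force: 61.1
clock: 9.43
eef_pos: [482.1, -145.4, 134.6]
tool_rot: [3.141, 0.001, 2.505]
force: [-3.6, 1.0, 11.2]
width: 21.4
gripper_force: 61.2
```

```bash
python3 -m inch '[[[0,0,0.08,0],[0,0,0.16,0],[0,0,0.24,0],[0,0,0.32,0],[0,0,0.4,0],[0,0,0.48,0],[0,0,0.56,0],[0,0,0.64,0]]]';  python3 -m inch '[[[0,0,0.06,0],[0,0,0.12,0],[0,0,0.18,0],[0,0,0.24,0],[0,0,0.3,0],[0,0,0.36,0],[0,0,0.42,0],[0,0,0.48,0]]]'
```

```text
clock: 10.1
eef_pos: [482.1, -145.3, 128.2]
tool_rot: [3.141, 0.001, 2.505]
force: [-1.6, 1.0, 12.5]
width: 21.2
gripper_force: 61.2
clock: 10.77
eef_pos: [482.1, -145.3, 123.3]
tool_rot: [3.141, 0.001, 2.505]
force: [-2.5, 1.4, 11.4]
width: 21.2
gripper_force: 61.2
```

Tip at about 44 mm; the last 4 mm goes in finer steps.

```bash
python3 -m inch '[[[0,0,0.03,0],[0,0,0.06,0],[0,0,0.09,0],[0,0,0.12,0],[0,0,0.15,0],[0,0,0.18,0],[0,0,0.21,0],[0,0,0.24,0]]]'; python3 -m inch '[[[0,0,0.02,0],[0,0,0.04,0],[0,0,0.06,0],[0,0,0.08,0]]]'
```

```text
clock: 11.43
eef_pos: [482.0, -145.3, 120.8]
tool_rot: [3.141, 0.001, 2.505]
force: [-2.7, 0.8, 10.4]
width: 21.3
gripper_force: 61.1
clock: 11.77
eef_pos: [482.0, -145.3, 120.0]
tool_rot: [3.141, 0.001, 2.505]
force: [-2.7, 1.1, 10.2]
width: 21.6
gripper_force: 61.1
```

```bash
for i in 1; do :; done; python3 -m inch '[[[0,0,0.02,0],[0,0,0.04,0],[0,0,0.05,0]]]'; python3 -m inch '[[[0,0,0.02,0],[0,0,0.03,0],[0,0,0.03,0]]]'
```

```text
clock: 12.02
eef_pos: [482.0, -145.3, 119.5]
tool_rot: [3.141, 0.001, 2.505]
force: [-1.5, 0.7, 9.2]
width: 21.4
gripper_force: 61.1
clock: 12.27
eef_pos: [482.0, -145.2, 119.2]
tool_rot: [3.141, 0.001, 2.505]
force: [-1.1, 1.1, 8.6]
width: 21.5
gripper_force: 61.1
```

```bash
python3 -m inch '[[[0,0,0.02,0],[0,0,0.03,0],[0,0,0.03,0]]]'
```

```text
clock: 12.52
eef_pos: [482.0, -145.3, 118.9]
tool_rot: [3.141, 0.001, 2.505]
force: [-2.1, 0.5, 9.5]
width: 21.3
gripper_force: 61.1
```

```bash
python3 -m inch '[[[0,0,0.02,0],[0,0,0.03,0],[0,0,0.04,0],[0,0,0.04,0]]]'
```

```text
clock: 12.85
eef_pos: [482.0, -145.3, 118.4]
tool_rot: [3.141, 0.001, 2.505]
force: [-2.3, 0.5, 9.8]
width: 21.4
gripper_force: 61.1
```

```bash
python3 -m inch '[[[0,0,0.02,0],[0,0,0.03,0],[0,0,0.04,0],[0,0,0.04,0]]]'
```

```text
clock: 13.18
eef_pos: [482.0, -145.3, 118.1]
tool_rot: [3.141, 0.001, 2.505]
force: [-2.4, 0.3, 11.1]
width: 21.5
gripper_force: 61.1
```

```bash
python3 -m inch '[[[0,0,0.02,0],[0,0,0.03,0],[0,0,0.04,0],[0,0,0.04,0]]]'
```

```text
clock: 13.52
eef_pos: [482.1, -145.3, 118.0]
tool_rot: [3.141, 0.001, 2.505]
force: [-1.8, 0.4, 13.2]
width: 21.4
gripper_force: 61.2
```

```bash
python3 -m inch '[[[0,0,0.02,0],[0,0,0.04,0],[0,0,0.05,0],[0,0,0.05,0]]]'
```

```text
clock: 13.85
eef_pos: [482.1, -145.3, 117.7]
tool_rot: [3.141, 0.001, 2.505]
force: [-3.1, 1.0, 15.2]
width: 21.4
gripper_force: 61.6
```

Force climbs to about 18 N at the contact while the position stalls: it has bottomed. Retract and return above the rack.

```bash
python3 -m inch '[[[0,0,-0.5,0],[0,0,-2,0],[0,0,-4,0],[0,0,-6.5,0],[0,0,-9,0],[0,0,-9,0],[0,0,-9,0]]]'
python3 - <<'E'
from h import *
im=get_image('wrist');cv2.imwrite('pics/w6.png',im);s=sensors.read_state();print(s['eef_pos'],s['force'],rz(s,np.array([548.3,168.6,207])-s['eef_pos']))
E
```

```text
clock: 14.43
eef_pos: [482.5, -145.3, 207.0]
tool_rot: [3.14, 0.003, 2.505]
force: [-1.1, 0.1, -2.5]
width: 21.4
gripper_force: 59.8
[ 481.51476479 -144.99493747  205.85177406] [ 0.16197776 -0.21808859 -1.92666785] [13.25890164 29.19285623 -0.11126939]
```

View pics/w6.png

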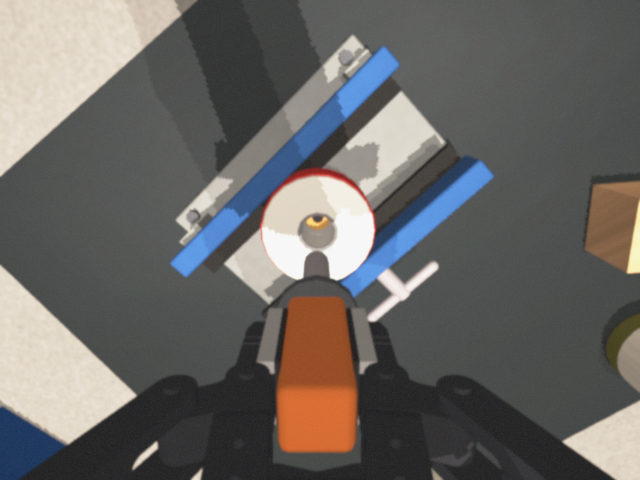

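The bore at (317,232) now looks deep, with the brass only just visible at (318,220), so the bushing is down in the cup. The rod still stands straight in the grip. Back to the rack.

```bash
python3 -m inch '[[[1.5,3.2,0,0],[3,6.5,0,0],[4.5,9.7,0,0],[6,13,0,0],[7.5,16.2,0,0],[9,19.5,0,0],[10.5,22.8,0,0],[12,26,0,0]]]'; python3 -m inch '[[[1.2,3.1,0,0],[1.2,3.1,0,0],[1.2,3.1,0,0],[1.2,3.1,0,0],[1.2,3.1,0,0],[1.2,3.1,0,0]]]'
python3 - <<'E'
from h import *
s=sensors.read_state();print(s['eef_pos'],s['tool_rot'],rz(s,np.array([548.3,168.6,207])-s['eef_pos']))
E
```

```text
clock: 15.15
eef_pos: [538.6, 137.0, 204.1]
tool_rot: [-3.139, -0.002, 2.506]
force: [1.4, 0.4, -2.6]
width: 21.3
gripper_force: 59.4
clock: 15.65
eef_pos: [548.2, 165.4, 205.6]
tool_rot: [-3.14, -0.0, 2.503]
force: [-0.4, -0.6, -1.5]
width: 21.6
gripper_force: 59.8
[548.16837339 165.41176045 205.58276418] [-3.13997273e+00 -2.82197984e-04  2.50270744e+00] [ 0.17958853  0.2635585  -0.14210004]
```

```bash
python3 -m inch '[[[0.15,0.25,1,0],[0.18,0.26,2.5,0],[0.18,0.26,3.8,0],[0.18,0.26,4.2,0],[0.18,0.26,4.2,0],[0.18,0.26,4.2,0],[0.18,0.26,4.2,0]]]'
python3 - <<'E'
from h import *
s=sensors.read_state();print(s['eef_pos'],s['tool_rot'],rz(s,np.array([548.3,168.6,92.4])-s['eef_pos']))
E
```

```text
clock: 16.23
eef_pos: [549.2, 170.4, 164.7]
tool_rot: [3.141, 0.001, 2.505]
force: [1.7, 0.3, -2.3]
width: 21.3
gripper_force: 59.7
[549.19692297 170.44920735 164.69188731] [3.14053999e+00 7.40321190e-04 2.50481294e+00] [-0.03248974 -0.20962068  7.22899811]
```

```bash
python3 -m inch '[[[-0.03,-0.2,0,0],[-0.03,-0.2,0,0],[-0.03,-0.2,0,0]]]'; python3 -m inch '[[[0,0,0.2,0],[0,0,0.5,0],[0,0,0.8,0],[0,0,1.1,0],[0,0,1.4,0],[0,0,1.7,0],[0,0,2,0],[0,0,2,0]]]'
```

```text
clock: 16.48
eef_pos: [547.9, 168.6, 164.6]
tool_rot: [3.141, 0.001, 2.505]
force: [-0.4, 0.6, -2.4]
width: 21.4
gripper_force: 59.7
clock: 17.15
eef_pos: [547.2, 168.6, 143.3]
tool_rot: [-3.141, -0.001, 2.505]
force: [-0.6, -0.3, -2.5]
width: 21.1
gripper_force: 59.7
```

```bash
python3 -m inch '[[[-0.05,0.05,0.6,0],[-0.05,0.05,1.2,0],[-0.05,0.05,1.9,0],[-0.05,0.05,2.6,0],[-0.05,0.05,3.3,0],[-0.05,0.05,4,0],[-0.05,0.05,4.5,0],[-0.05,0.05,4.7,0]]]'; python3 -m inch '[[[0,0,0.05,0],[0,0,0.1,0],[0,0,0.15,0],[0,0,0.2,0],[0,0,0.25,0],[0,0,0.3,0],[0,0,0.3,0]]]'
```

```text
clock: 17.82
eef_pos: [547.8, 168.6, 95.9]
tool_rot: [-3.14, -0.001, 2.505]
force: [-0.0, -0.3, -1.7]
width: 21.5
gripper_force: 59.7
clock: 18.4
eef_pos: [548.3, 168.9, 94.1]
tool_rot: [3.141, -0.0, 2.505]
force: [-1.0, 0.0, -2.7]
width: 21.5
gripper_force: 59.7
```

```bash
python3 -m inch '[[[0,0,0.05,0],[0,0,0.1,0],[0,0,0.15,0],[0,0,0.2,0],[0,0,0.2,0]]]'
```

```text
clock: 18.82
eef_pos: [548.4, 168.8, 92.4]
tool_rot: [3.141, -0.0, 2.505]
force: [-1.0, 0.8, 1.5]
width: 21.1
gripper_force: 60.3
```

```bash
python3 -m inch '[[[0,0,0.05,0],[0,0,0.1,0],[0,0,0.1,0],[0,0,0.1,0]]]'
```

```text
clock: 19.15
eef_pos: [548.4, 168.8, 92.4]
tool_rot: [3.141, 0.0, 2.505]
force: [-2.7, -0.6, 9.5]
width: 21.3
gripper_force: 61.5
```

Seated at exactly the original height. Relax and open.

```bash
python3 -m inch '[[[0,0,-0.1,0],[0,0,-0.1,0],[0,0,-0.1,0]]]'; python3 -m inch '[[[0,0,0,0],[0,0,0,0],[0,0,0,0],[0,0,0,0],[0,0,0,0],[0,0,0,0],[0,0,0,0],[0,0,0,0]]]' 8.5;  python3 -m inch '[[[0,0,-1,0],[0,0,-3,0],[0,0,-6,0],[0,0,-9,0],[0,0,-12,0],[0,0,-14,0],[0,0,-14,0],[0,0,-14,0]]]'
python3 - <<'E'
from h import *
cv2.imwrite('pics/w7.png',get_image('wrist')); t=get_image('top');cv2.imwrite('pics/t7.png',t)
E
```

```text
clock: 19.4
eef_pos: [548.6, 168.9, 92.4]
tool_rot: [3.141, 0.0, 2.505]
force: [-1.3, 0.5, 3.5]
width: 21.5
gripper_force: 60.7
clock: 20.07
eef_pos: [548.3, 168.8, 92.1]
tool_rot: [-3.142, -0.0, 2.505]
force: [-0.6, -0.2, 0.4]
width: 84.7
gripper_force: 0.0
clock: 20.73
eef_pos: [549.0, 169.1, 234.0]
tool_rot: [3.139, 0.002, 2.505]
force: [-0.8, -0.5, -0.3]
width: 85.3
gripper_force: 0.0
```

View pics/w7.png

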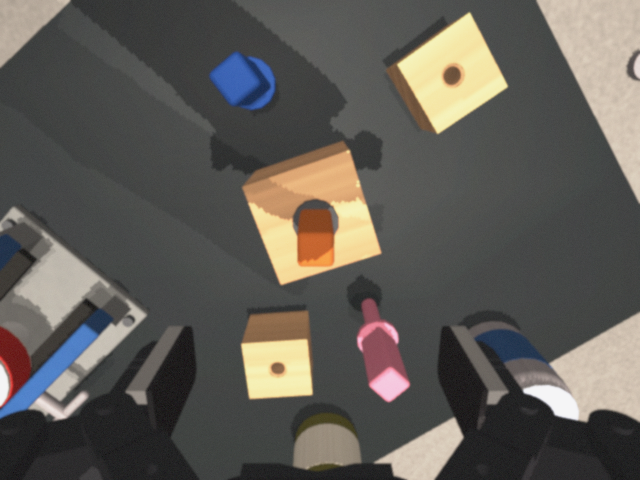

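The rod stands upright at (316,240) with its collar on the wood, and the gripper is open and clear of it. Handing in.

```bash
python3 -c "
from cell import order
print(order.finish_job())"
```

```text
the job is handed in; nothing more can be done
None
```

The bushing is pressed out of the wheel and bottomed in the cup (contact readings peaked at about 18 N), the rod is back upright in its rack with its collar on the wood, the jars and tin were not approached, and the job was handed in at about 21 s of the 72 s; no verdict came back.

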